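Feel the air gap of an electromagnet with a taper gauge

ROBOT

A 6-joint arm with a two-finger parallel gripper is mounted at the origin on a cart in front of the work surface, level with it; the furniture and walls round the work are solid. World frame = base frame: x ahead of the robot, y to its left, z up, the work surface at z = 0. Lengths are in m, angles in degrees, forces in N, time in s.
With the tool pointing down it reaches from about 0.25 to 0.725 m from the base axis. Payload 9.7 kg.
Tool frame: the origin (TCP) lies between the finger pads; the fingertips stand 8 mm ahead of it and the grasp point (between the pads) lies 11 mm behind it (robot.tcp_to_tips is the distance from the TCP to the fingertips, in m); z points along the fingers, y is the line along which they close (so a half turn about z gives the same grasp; the last joint's range is limited). The gripper opens to 85 mm and grips with 20 to 120 N. Pads are 22 mm wide; open, the fingers measure 114 mm over their backs; the gripper's body (76 mm by 85 mm) begins 54 mm behind the grasp point. The pads swing forward as they close: fully open they stand 13 mm farther back than shut.
Start: joints at [65.604, 4.979, 10.078, 95.1, 0, 90], TCP at [0.227, 0.501, 0.239] pointing down, gripper open.
Joint ranges: [-179.16, 179.16], [-48.56, 103.87], [-65.8, 70.77], [-126.05, 130.52], [-82.76, 87.17], [-180, 180]. Speed limits (degrees/s): [127.2, 127.2, 147.25, 180, 180, 180].

INTERFACE

Orientations are given as a 3x3 rotation matrix whose columns are the frame's x, y, z axes.
In Python, from bench import robot gives the robot as it stands.
- The arm moves only by the shell command python3 -m jog 'ROWS' [FORCE]. ROWS is JSON, a list of rows, each a list of 3 entries, a list of its own where there are three numbers: the opening, from 0 (shut) to 1 (fully open), then the shift along the tool's x, y, z as a fraction of full scale, then the turn, a rotation vector about the tool's x, y, z as a fraction of full scale. In form: [[fingers, [x, y, z], [rx, ry, rz]], ...]. A call has exactly 5 rows; each row is the pose to reach, as a shift and turn from the pose commanded when the call began, along the tool's axes at that moment; what a row does not reach only later rows make up. Full scale, the value 1, is 1 m for a shift and 90 degrees for a turn. A row lasts 1/8 s, in which the tool goes at most 62.5 mm and 10.7 degrees, less where a joint would pass 70% of its speed; a pose out of reach is approached as far as the arm can. A call with a number of a shift or a turn outside -1 to 1 is refused whole. A call with a gripper value outside its range is refused whole. The fingers move at their own pace and stop on an object; FORCE is the grip in N (left out, the last holds). Time passes only in rows, so rows that repeat a pose let the fingers close, or fill a call up. It gives the time, the measured TCP pose, the force, the opening and the grip force at its end, in the units of the state.
- robot.get_state(): the state, without advancing time (a new reading comes with each control period).
- robot.snapshot(name): name is "side" or "top" or "wrist"; returns a dict with "image" (420x560x3 uint8, blue, green, red), "intrinsics" (3x3 intrinsics, pixels), "rvec" (rotation vector, rad) and "tvec" (3), from world to camera coordinates, as OpenCV has them; the wrist camera has in their place "mount" (4x4, takes a point from camera to tool coordinates, whose origin is the TCP and whose axes are the flange's). Camera axes: x right, y down, z forward; pixel columns grow to the right and rows downward; lengths in m; the calibration is good to about 2 mm. A picture is of the moment at which its call begins: read the wrist's pose just before it. There is no depth.
- robot.hand_in(): hands the job in; it is judged then, once.
The state is a dict: "time_s": time; "qpos": joint angles; "qd": joint speeds; "tau": joint torques, N m; "ee_pos": TCP position; "orientation": TCP orientation; "wrist_force": force on the tool from outside, world axes, zero at the start; "moment": the same for the moment, N m; "gripper_width": opening from 0.0 (shut) to 1.0 (fully open); "gripper_force": force on a finger pad.
Only numpy, scipy, OpenCV 4.12 (cv2) and the standard library are available. Lean on these libraries where they do the work, as an engineer would, in place of code of your own. Each camera call takes 0.05 s, during which the arm holds its last target. There are 200 camera calls.

TASK

Take the orange-handled taper gauge out of its grey stand and slide its steel blade down, upright and with its flat sides to the plates, into the air gap between the two pole plates of the small electromagnet, until it drags snugly on both plates. Do not wedge it in hard, and leave the other things on the benches where they are. Finish while still gripping the gauge by its handle at that snug depth: do not let go or pull it back out.

Things in the scene. Friction and masses are not known exactly. Their poses are not given: they have to be found in the camera images.
- gauge: taper gauge, loose, 80 g, upright in the stand. Origin: centre of the blade's tip (lower end); z up to the handle, y across the thickness, x across the width. Steel blade 75 long, 18 wide; thickness grows evenly on both faces from 2 at the tip to 11 at the handle, 0.12 per mm. Above it an orange handle 34 wide (x), 14 thick (y), 50 high: grip across the 14. All sizes in mm
- gauge_grip (a point): point in the middle of the gauge's orange handle, 103 above the tip, for the grip
- stand: grey block, fixed, 56 (x) x 50 (y) x 85 high, with a slot in its top 22 (x) x 13.5 (y), 80 deep, in which the blade hangs with the handle's underside on the block's top. Origin: centre of its underside; slot directions as the gauge's
- magnet_base: aluminium base of the small electromagnet, fixed, 85 (x) x 125 (y) x 10 high; origin: centre of its underside; y runs across the air gap. On it a blue carriage bears the two pole plates with copper coils; it floats up to 6 mm either way along y against about 0.4 N, so the gap centres itself on the blade
- pole_right: pole plate on the base's -y side, dark steel, 30 wide (x). Origin: middle of the upper edge of its face to the gap (the throat), 85 above the bench; axes as the base's. The parallel faces run from there 65 down to the carriage. Over the throat a bright lip slopes outward, 28 degrees from vertical, 15 high (top 100 above the bench): a funnel
- pole_left: mirror-image plate on the +y side; both are clamped, at a gap that differs each time. Origin: middle of its face's upper edge. The distance of the two origins along y is the gap, 4.5 to 8.5; their midpoint is the throat's centre. The blade touches both edges when its tip is (gap - 2) / 0.12 below them, 21 to 54; each further mm adds about 6 N of drag
- solder_reel: grey reel of solder wire lying flat, bystander, loose, 53 across, 24 high mm; origin: centre of its underside
- flux_bottle: small white bottle with a red cap and a needle, bystander, loose, 38 across, 118 high mm; origin: centre of its underside
- tape_roll: orange roll of tape lying flat, bystander, loose, 76 across, 19 high mm; origin: centre of its underside
- test_pcb: green circuit board, bystander, loose, 50 x 66 x 10 mm; origin: centre of its underside
- tip_tin: small round grey tin, bystander, loose, 31 across, 14 high mm; origin: centre of its underside

How it is judged (in metres and radians):
On the way, in this order (a step that is already met when the one before it is completed fails the run):
1. the gauge is held by its handle, its tip clear above the stand (contact force between gauge and the fingers above 3 N and distance between the grasp point and gauge_grip below 0.03 m and height (world z) of gauge above 0.088 m), for 0.2 s.
2. the held gauge's tip is inside the gap, below the throat (contact force between gauge and the fingers above 3 N and distance between the grasp point and gauge_grip below 0.03 m and z of gauge in the frame of pole_right below -0.005 m and x of gauge in the frame of pole_right between -0.012 and 0.012 m and horizontal distance between gauge and pole_right below 0.016 m), for 0.1 s.
At the end, for the whole second after the job is handed in: The gauge is still held by its handle (over 3 N, within 30 mm of its middle), at rest, upright within 7 and parallel to the plates within 8 degrees, within 8 mm of their middle across their width, tip 15 to 63 mm below the throat, pressing on each pole plate with at least 0.8 N (contact force between gauge and the fingers above 3 N and distance between the grasp point and gauge_grip below 0.03 m and contact force between gauge and pole_left above 0.8 N and contact force between gauge and pole_right above 0.8 N and z of gauge in the frame of pole_right between -0.063 and -0.015 m and x of gauge in the frame of pole_right between -0.008 and 0.008 m and horizontal distance between gauge and pole_right below 0.014 m and angle between gauge's own z axis and vertical below 0.12 rad and angle between the y axis of gauge and the y axis of pole_right, either way round below 0.15 rad and linear speed of gauge below 0.01 m/s); the arm keeps its last pose, push and grip.
It fails at once if the gauge is wedged hard: over 30 N on a pole plate (contact force between gauge and pole_left above 30 N or contact force between gauge and pole_right above 30 N).
It fails at once if a bystander is pushed more than 30 mm (distance of any of solder_reel, flux_bottle, tape_roll, test_pcb, tip_tin from where it was at the start of the episode above 0.03 m).
It also fails if it takes over 40 s, if anything falls off the work surface, if the arm or the gripper's body presses on something with over 40 N, if the wrist force passes 120 N, or if a joint passes its speed limit or range.

## Working session

There is one attempt and no reset: what is moved stays moved. The work goes in short steps, Python scripts to look and compute and a shell command to move; the robot and the scene stay as the last step left them, time stands still between calls to the robot, and variables do not carry over. Pictures are saved under pics/ and viewed, at most 10 in all, crops included, and the job is handed in when it is done.

```bash
mkdir -p pics; ls
cat > h.py <<'E'
import numpy as np, cv2
from bench import robot
def snap(n,save=None):
    st=robot.get_state(); s=robot.snapshot(n)
    if save: cv2.imwrite('pics/'+save,s['image'])
    K=np.array(s['intrinsics'],float)
    if 'mount' in s:
        T=np.eye(4);T[:3,:3]=np.array(st['orientation']);T[:3,3]=st['ee_pos']
        W=T@np.array(s['mount'])   # cam->world
        R=W[:3,:3].T;t=-R@W[:3,3]
    else:
        R=cv2.Rodrigues(np.array(s['rvec'],float))[0];t=np.array(s['tvec'],float).ravel()
    return s['image'],K,R,t
def ray(K,R,t,p):
    d=R.T@np.linalg.inv(K)@np.array([p[0],p[1],1.]); return -R.T@t,d/np.linalg.norm(d)
def onz(K,R,t,p,z):
    c,d=ray(K,R,t,p); return c+d*(z-c[2])/d[2]
def proj(K,R,t,P):
    q=K@(R@np.array(P)+t); return q[:2]/q[2]
def cross(a,b):
    (c1,d1),(c2,d2)=a,b
    s=np.linalg.lstsq(np.stack([d1,-d2],1),c2-c1,rcond=None)[0]
    p,q=c1+s[0]*d1,c2+s[1]*d2; return (p+q)/2,np.linalg.norm(p-q)
E
python3 - <<'E'
from h import *
np.set_printoptions(precision=4,suppress=True)
st=robot.get_state();print({k:np.round(v,3).tolist() for k,v in st.items()})
for n in('top','side','wrist'):
    im,K,R,t=snap(n,n+'0.png');print(n,K[0,0],-R.T@t,R[2])
E
```

```text
pics
{'time_s': 0.0, 'qpos': [65.604, 5.011, 10.034, 95.098, 0.003, 90.001], 'qd': [-0.097, 0.028, 0.008, 0.004, -0.008, 0.04], 'tau': [0.001, -52.039, 46.48, 0.016, 0.0, -0.0], 'ee_pos': [0.227, 0.501, 0.239], 'orientation': [[-0.911, 0.413, -0.001], [0.413, 0.911, -0.001], [0.0, -0.001, -1.0]], 'wrist_force': [0.393, 0.233, 0.16], 'moment': [0.043, -0.006, 0.014], 'gripper_force': 0.0, 'gripper_width': 1.0}
top 492.49705986365603 [0.3749 0.0738 1.7009] [ 0.0981 -0.0099 -0.9951]
side 474.7308430352141 [ 0.0132 -0.9614  1.0482] [ 0.3399  0.6903 -0.6387]
wrist 309.04112898263577 [0.1587 0.5313 0.3743] [ 0.2662 -0.1217 -0.9562]
```

View pics/top0.png

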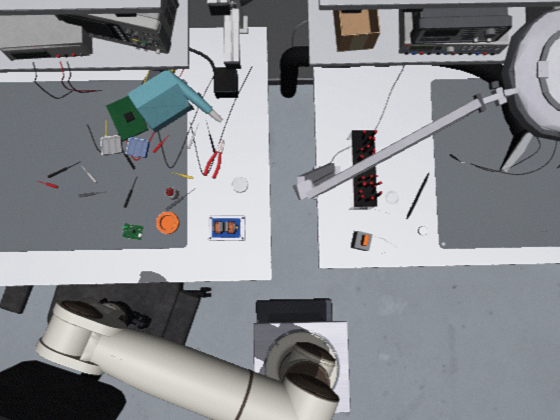

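View pics/side0.png

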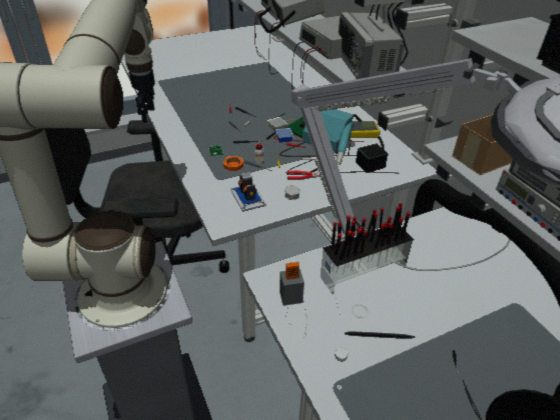

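The top view shows the magnet at (227,228) on the left bench and the stand with its orange handle at (361,241) on the right bench, with a screwdriver rack behind it. The side view shows them at (247,190) and (291,283). Next I measure them and enlarge the crops.

Run:
```python
from h import *
np.set_printoptions(precision=4,suppress=True)
A={}
rois={'top':[(340,222,385,260),(203,208,252,248)],'side':[(275,250,315,310),(225,168,272,214)]}
tiles=[]
for n in('top','side'):
    im,K,R,t=snap(n); A[n]=(K,R,t)
    for (a,b,c,d) in rois[n]:
        tiles.append(cv2.resize(im[b:d,a:c],(400,300),interpolation=cv2.INTER_CUBIC))
    a,b,c,d=rois[n][0]
    hsv=cv2.cvtColor(im[b:d,a:c],cv2.COLOR_BGR2HSV)
    m=cv2.inRange(hsv,(3,120,100),(22,255,255))
    nn,l,s,ce=cv2.connectedComponentsWithStats(m); i=1+s[1:,4].argmax()
    print(n,'handle',s[i],ce[i]+[a,b]); A[n+'h']=ce[i]+[a,b]
    a,b,c,d=rois[n][1]
    m=cv2.inRange(cv2.cvtColor(im[b:d,a:c],cv2.COLOR_BGR2HSV),(100,100,40),(130,255,255))
    nn,l,s,ce=cv2.connectedComponentsWithStats(m); i=1+s[1:,4].argmax()
    print(n,'blue',s[i],ce[i]+[a,b]);A[n+'b']=ce[i]+[a,b]
cv2.imwrite('pics/m.png',np.vstack([np.hstack(tiles[:2]),np.hstack(tiles[2:])]))
for k in 'hb': print(k,cross(ray(*A['top'],A['topk'[:3]+k]),ray(*A['side'],A['side'+k])))
print(onz(*A['top'],A['toph'],.125),onz(*A['top'],A['topb'],.03))
```

```text
top handle [23 13  6 11 50] [365.52 239.82]
top blue [  9  10  28  20 244] [227.4303 228.5738]
side handle [11 12 13  6 59] [292.2034 264.4407]
side blue [  9  19  27  17 167] [246.1737 196.3413]
h (array([ 0.4211, -0.2088,  0.1322]), np.float64(0.0006845792053471713))
b (array([0.472 , 0.2426, 0.0121]), np.float64(0.002260637620109011))
[ 0.421 -0.21   0.125] [0.472  0.2404 0.03  ]
```

View pics/m.png

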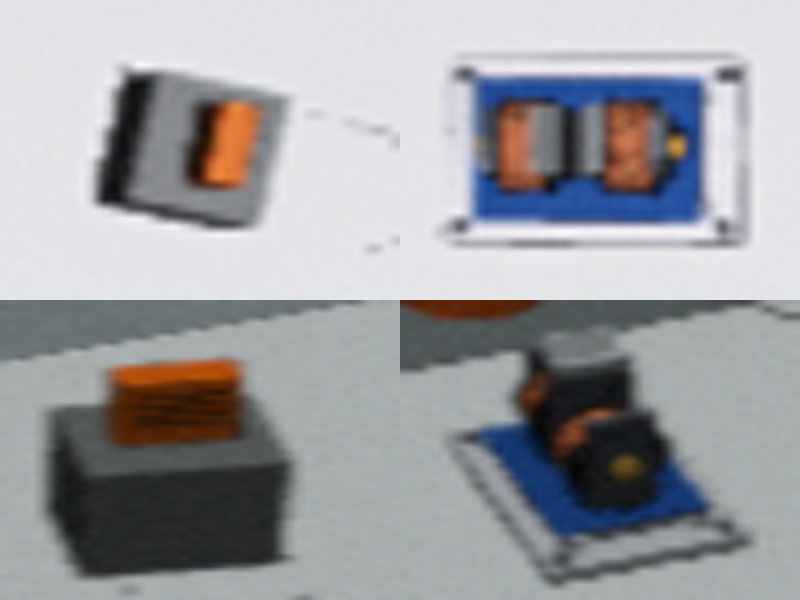

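The enlarged crops show the stand turned about 10° with the orange handle upright in it. The magnet is nearly square to the world frame, with its gap near tile pixel (570,130). The triangulated handle top is (0.421, -0.209, 0.132), against an expected height of 0.135, which is consistent. I move above it.

```bash
python3 - <<'E'
from h import *
A={n:snap(n)[1:] for n in('top','side')}
print(cross(ray(*A['top'],(302,190)),ray(*A['side'],(301,95))))
E
python3 -m jog '[[1,[-0.031,-0.038,-0.01],[0,0,0]],[1,[-0.063,-0.076,-0.02],[0,0,0]],[1,[-0.094,-0.114,-0.03],[0,0,0]],[1,[-0.125,-0.152,-0.03],[0,0,0]],[1,[-0.157,-0.189,-0.03],[0,0,0]]]'
python3 -m jog '[[1,[-0.031,-0.038,0],[0,0,0]],[1,[-0.063,-0.076,0],[0,0,0]],[1,[-0.094,-0.114,0],[0,0,0]],[1,[-0.125,-0.152,0],[0,0,0]],[1,[-0.157,-0.189,0],[0,0,0]]]'
```

```text
(array([0.53770747, 0.00835763, 0.49270386]), np.float64(0.0022963046073747233))
time_s: 0.98
ee_pos: [0.2922, 0.2625, 0.2695]
orientation: [[-0.911, 0.413, 0.001], [0.413, 0.911, 0.0], [-0.0, 0.001, -1.0]]
wrist_force: [0.5, 1.2, 0.2]
gripper_width: 0.997
gripper_force: 0.0
time_s: 1.6
ee_pos: [0.3571, 0.0253, 0.2695]
orientation: [[-0.911, 0.413, 0.001], [0.413, 0.911, 0.0], [-0.001, 0.001, -1.0]]
wrist_force: [1.0, 0.7, -0.0]
gripper_width: 1.001
gripper_force: 0.0
```

```bash
python3 -m jog '[[1,[-0.031,-0.038,0],[0,0,-0.05]],[1,[-0.063,-0.076,0],[0,0,-0.1]],[1,[-0.094,-0.114,0],[0,0,-0.16]],[1,[-0.125,-0.152,0],[0,0,-0.16]],[1,[-0.155,-0.187,0],[0,0,-0.16]]]'
python3 - <<'E'
from h import *
im,K,R,t=snap('wrist','w1.png')
m=cv2.inRange(cv2.cvtColor(im,cv2.COLOR_BGR2HSV),(3,120,80),(22,255,255))
nn,l,s,ce=cv2.connectedComponentsWithStats(m)
for i in range(1,nn):
    if s[i,4]>60: print(s[i],ce[i])
print('expected handle top px',proj(K,R,t,[.421,-.209,.135]),robot.get_state()['ee_pos'])
E
```

```text
time_s: 2.22
ee_pos: [0.421, -0.2092, 0.2694]
orientation: [[-0.985, 0.174, 0.0], [0.174, 0.985, -0.0], [-0.0, -0.0, -1.0]]
wrist_force: [-0.0, 0.3, 0.7]
gripper_width: 1.001
gripper_force: 0.0
[265 177  15  43 514] [271.57198444 198.75097276]
expected handle top px [276.03069469 203.2788868 ] [ 0.4221291  -0.21283341  0.2681106 ]
```

View pics/w1.png

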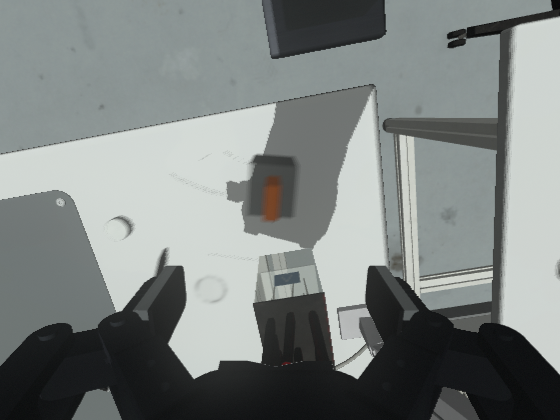

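The wrist view shows the handle at about (272,199) on the stand, with the rack beyond it around (290,300) and clear of the fingers. I measure the handle's direction and centre.

```bash
cat >> h.py <<'E'
def handle(save=None,ztop=.135):
    im,K,R,t=snap('wrist',save)
    hsv=cv2.cvtColor(im,cv2.COLOR_BGR2HSV)
    m=cv2.inRange(hsv,(3,120,80),(22,255,255))
    nn,l,s,ce=cv2.connectedComponentsWithStats(m); i=1+s[1:,4].argmax()
    c=max(cv2.findContours((l==i).astype('uint8'),cv2.RETR_EXTERNAL,cv2.CHAIN_APPROX_NONE)[0],key=cv2.contourArea)
    q=np.array([onz(K,R,t,p,ztop)[:2] for p in c[:,0,:]]).astype('float32')*1000
    b=cv2.boxPoints(cv2.minAreaRect(q)); v=hsv[...,2][l==i]
    print('px',s[i],ce[i]);print('box mm',b.round(1).tolist())
    e=b[1]-b[0];f=b[2]-b[1]; L=e if np.hypot(*e)>np.hypot(*f) else f
    print('long dir deg',np.degrees(np.arctan2(L[1],L[0])),'len',np.hypot(*e),np.hypot(*f),'V pct',np.percentile(v,[5,25,50,75,95]))
    x,y,w,h=s[i][:4]
    for r in range(y,y+h,max(1,h//12)):
        cc=np.where(l[r]==i)[0]; print(r,cc.min(),cc.max(),onz(K,R,t,(cc.mean(),r),ztop)[:2].round(4),int(np.median(hsv[r,cc,2])))
E
python3 - <<'E'
from h import *
for _ in range(4): print(np.round(robot.get_state()['ee_pos'],4)); robot.snapshot('top')
handle()
E
```

```text
[ 0.4221 -0.2128  0.2681]
[ 0.4214 -0.2106  0.2682]
[ 0.4209 -0.2089  0.2685]
[ 0.4207 -0.2078  0.2689]
px [265 176  16  45 642] [272.57476636 198.105919  ]
box mm [[393.79998779296875, -210.5], [433.8999938964844, -220.6999969482422], [437.20001220703125, -207.6999969482422], [397.0, -197.5]]
long dir deg -14.262221 len 41.428757 13.373848 V pct [ 87.   104.25 116.   117.   118.  ]
176 268 278 [ 0.3954 -0.2052] 87
179 268 280 [ 0.3982 -0.2048] 87
182 267 280 [ 0.4008 -0.2057] 88
185 267 280 [ 0.4035 -0.2062] 102
188 266 280 [ 0.4061 -0.2071] 118
191 266 280 [ 0.4088 -0.2076] 117
194 266 280 [ 0.4115 -0.208 ] 117
197 266 280 [ 0.4142 -0.2085] 117
200 266 279 [ 0.4169 -0.2095] 117
203 265 279 [ 0.4196 -0.2104] 117
206 265 279 [ 0.4224 -0.2109] 117
209 265 279 [ 0.4252 -0.2114] 117
212 265 278 [ 0.4279 -0.2124] 117
215 265 278 [ 0.4307 -0.2129] 117
218 265 278 [ 0.4336 -0.2134] 117
```

```bash
python3 -m jog '[[1,[0,-0.001,0.025],[0,0,0.02]],[1,[0.001,-0.0015,0.05],[0,0,0.035]],[1,[0.001,-0.0015,0.07],[0,0,0.035]],[1,[0.001,-0.0015,0.08],[0,0,0.035]],[1,[0.001,-0.0015,0.08],[0,0,0.035]]]'
python3 - <<'E'
from h import *
for _ in range(4): robot.snapshot('top')
st=robot.get_state();print(np.round(st['ee_pos'],4),np.round(st['orientation'],3).tolist())
handle('w2.png')
E
```

```text
time_s: 3.15
ee_pos: [0.4195, -0.208, 0.1894]
orientation: [[-0.974, 0.227, -0.0], [0.227, 0.974, 0.0], [0.0, 0.0, -1.0]]
wrist_force: [0.2, -1.1, -0.5]
gripper_width: 0.996
gripper_force: 0.0
[ 0.42   -0.2087  0.1902] [[-0.974, 0.227, 0.001], [0.227, 0.974, -0.001], [-0.001, -0.0, -1.0]]
px [ 264  194   21   64 1244] [273.72186495 226.43649518]
box mm [[390.79998779296875, -209.8000030517578], [433.5, -220.1999969482422], [436.6000061035156, -207.39999389648438], [393.8999938964844, -197.0]]
long dir deg -13.7491455 len 43.929928 13.170927 V pct [ 82.  93. 112. 113. 114.]
194 268 280 [ 0.3923 -0.2036] 82
199 266 282 [ 0.3955 -0.2044] 83
204 265 282 [ 0.3987 -0.2055] 83
209 265 282 [ 0.4019 -0.2062] 84
214 264 284 [ 0.4053 -0.2067] 112
219 264 284 [ 0.4086 -0.2075] 112
224 264 284 [ 0.412  -0.2082] 113
229 264 284 [ 0.4154 -0.209 ] 113
234 264 283 [ 0.4187 -0.2102] 113
239 264 283 [ 0.4222 -0.211 ] 113
244 264 283 [ 0.4257 -0.2118] 113
249 264 283 [ 0.4292 -0.2126] 114
254 264 283 [ 0.4328 -0.2135] 114
```

```bash
python3 -m jog '[[1,[0,-0.0015,0.025],[0,0,0.004]],[1,[0,-0.0015,0.05],[0,0,0.004]],[1,[0,-0.0015,0.07],[0,0,0.004]],[1,[0,-0.0015,0.083],[0,0,0.004]],[1,[0,-0.0015,0.083],[0,0,0.004]]]' 60
python3 -m jog '[[0.5,[0,0,0],[0,0,0]],[0.1,[0,0,0],[0,0,0]],[0,[0,0,0],[0,0,0]],[0,[0,0,0],[0,0,0]],[0,[0,0,0],[0,0,0]]]' 60
```

```text
time_s: 4.03
ee_pos: [0.4191, -0.21, 0.1059]
orientation: [[-0.972, 0.234, -0.001], [0.234, 0.972, 0.0], [0.001, 0.0, -1.0]]
wrist_force: [1.1, -0.0, 0.5]
gripper_width: 1.0
gripper_force: 0.0
time_s: 4.65
ee_pos: [0.4195, -0.2102, 0.1066]
orientation: [[-0.972, 0.234, 0.0], [0.234, 0.972, -0.0], [-0.001, -0.0, -1.0]]
wrist_force: [-0.3, 0.7, 3.7]
gripper_width: 0.157
gripper_force: 58.4
```

```bash
python3 -m jog '[[0,[0,0,-0.02],[0,0,0]],[0,[0,0,-0.05],[0,0,0]],[0,[0,0,-0.085],[0,0,0]],[0,[0,0,-0.115],[0,0,0]],[0,[0,0,-0.135],[0,0,0]]]'
python3 - <<'E'
from h import *
for _ in range(4): robot.snapshot('top')
st=robot.get_state();R=np.array(st['orientation']);p=np.array(st['ee_pos']);print(p,R.round(3).tolist(),st['wrist_force'],st['gripper_width'])
for q in ([.36,-.06],[.37,.10],[.46,.24]):
    print(q,(R.T@(np.array(q+[p[2]])-p)).round(4))
# magnet from both cams: base white rim corners & blue carriage in top view
im,K,Rr,t=snap('top'); a,b,c,d=203,208,252,248
m=cv2.inRange(cv2.cvtColor(im[b:d,a:c],cv2.COLOR_BGR2HSV),(100,100,40),(130,255,255))
cn=cv2.convexHull(np.argwhere(m)[:,::-1].astype('float32')+[a,b])if 0 else cv2.convexHull((np.argwhere(m)[:,::-1]+[a,b]).astype('float32'))
q=np.array([onz(K,Rr,t,x,.02)[:2] for x in cn[:,0]]).astype('float32')*1000
print('carriage rect mm',cv2.minAreaRect(q))
E
```

```text
time_s: 5.28
ee_pos: [0.4195, -0.2102, 0.2427]
orientation: [[-0.972, 0.234, 0.001], [0.234, 0.972, -0.0], [-0.001, -0.0, -1.0]]
wrist_force: [0.5, 0.2, -0.9]
gripper_width: 0.156
gripper_force: 58.4
[ 0.41938431 -0.21017331  0.24066005] [[-0.972, 0.234, -0.0], [0.234, 0.972, 0.0], [0.0, 0.0, -1.0]] [ 0.16257267  1.26714517 -0.42035582] 0.15570492030318
[0.36, -0.06] [0.0928 0.1321 0.    ]
[0.37, 0.1] [1.205e-01 2.901e-01 1.000e-04]
[0.46, 0.24] [6.570e-02 4.472e-01 1.000e-04]
carriage rect mm ((476.13232421875, 248.00953674316406), (92.22663116455078, 64.99871826171875), 89.22248840332031)
```

```bash
python3 -m jog '[[0,[0.018,0.025,0],[0,0,0]],[0,[0.04,0.055,0],[0,0,0]],[0,[0.06,0.085,0],[0,0,0]],[0,[0.08,0.11,0],[0,0,0]],[0,[0.093,0.132,0],[0,0,0]]]'
python3 -m jog '[[0,[0.005,0.03,0],[0,0,-0.03]],[0,[0.01,0.06,0],[0,0,-0.06]],[0,[0.015,0.09,0],[0,0,-0.09]],[0,[0.02,0.125,0],[0,0,-0.12]],[0,[0.028,0.158,0],[0,0,-0.15]]]'
python3 -m jog '[[0,[-0.015,0.03,0],[0,0,0]],[0,[-0.035,0.06,0],[0,0,0]],[0,[-0.055,0.09,0],[0,0,0]],[0,[-0.075,0.12,0],[0,0,0]],[0,[-0.09,0.14,0],[0,0,0]]]'
python3 - <<'E'
from h import *
for _ in range(5): robot.snapshot('top')
im,K,R,t=snap('wrist','w3.png')
st=robot.get_state();print(np.round(st['ee_pos'],4),np.round(st['orientation'],3).tolist(),st['time_s'])
print(proj(K,R,t,[.475,.243,.085]),proj(K,R,t,np.array(st['ee_pos'])+[0,0,-.081]))
E
```

```text
time_s: 6.15
ee_pos: [0.3588, -0.0591, 0.2401]
orientation: [[-0.972, 0.233, -0.001], [0.233, 0.972, 0.0], [0.001, -0.0, -1.0]]
wrist_force: [-0.9, 0.3, -0.7]
gripper_width: 0.152
gripper_force: 58.5
time_s: 6.78
ee_pos: [0.3691, 0.1012, 0.24]
orientation: [[-1.0, -0.001, -0.002], [-0.001, 1.0, -0.0], [0.002, -0.0, -1.0]]
wrist_force: [0.6, 0.4, 0.3]
gripper_width: 0.158
gripper_force: 58.4
time_s: 7.4
ee_pos: [0.4596, 0.2412, 0.2394]
orientation: [[-1.0, -0.001, -0.002], [-0.001, 1.0, -0.001], [0.002, -0.001, -1.0]]
wrist_force: [0.1, 0.6, -0.7]
gripper_width: 0.16
gripper_force: 58.5
[0.4589 0.2395 0.2408] [[-1.0, 0.0, -0.001], [0.0, 1.0, -0.0], [0.001, -0.0, -1.0]] 7.7
[279.26695265 213.70188092] [275.76454494 223.14195677]
```

View pics/w3.png

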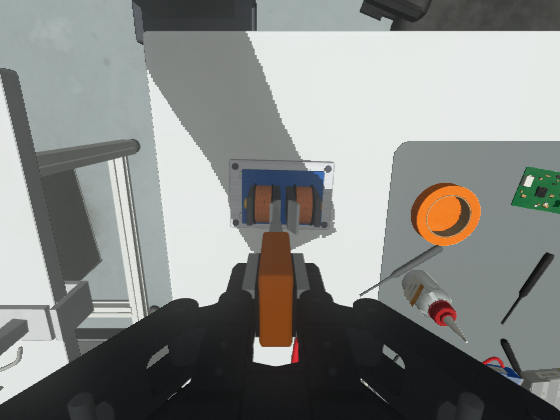

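The view shows the magnet base with its bolts at (235,166), (326,168), (236,224) and (327,226). The lips are near (292,215), partly hidden by the blade and the handle at (275,290). I move 50 mm forward so the throat is clear of the blade, and look again.

```bash
python3 -m jog '[[0,[-0.015,0,0],[0,0,0]],[0,[-0.03,0,0],[0,0,0]],[0,[-0.045,0,0],[0,0,0]],[0,[-0.055,0.004,0],[0,0,0]],[0,[-0.055,0.004,0],[0,0,0]]]'
python3 - <<'E'
from h import *
for _ in range(4): robot.snapshot('top')
im,K,R,t=snap('wrist','w4.png')
st=robot.get_state();print(np.round(st['ee_pos'],4),np.round(st['orientation'],3).tolist(),st['time_s'])
p=proj(K,R,t,[.475,.243,.085]);print(p)
x,y=int(p[0])-60,int(p[1])-45
print(x,y);cv2.imwrite('pics/c4.png',cv2.resize(im[y:y+90,x:x+120],(800,600),interpolation=cv2.INTER_CUBIC))
E
```

```text
time_s: 8.32
ee_pos: [0.5151, 0.2442, 0.2407]
orientation: [[-1.0, 0.0, -0.001], [0.0, 1.0, -0.0], [0.001, -0.0, -1.0]]
wrist_force: [-0.1, -1.0, -0.9]
gripper_width: 0.158
gripper_force: 58.5
[0.5141 0.2441 0.2415] [[-1.0, -0.0, 0.0], [-0.0, 1.0, 0.0], [-0.0, 0.0, -1.0]] 8.575
[274.49046785 156.94354184]
214 111
```

View pics/c4.png

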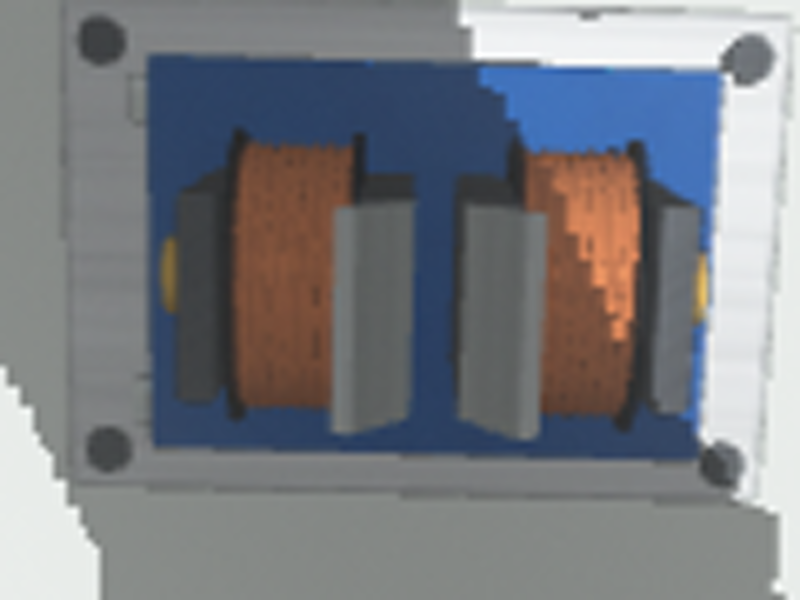

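The crop shows the magnet clearly. The throat edges run from (414,200) to (409,416) on the -y plate and from (457,207) to (457,416) on the +y plate, with the bolts at (101,40), (748,58), (108,449) and (721,464). I cast these onto the known heights.

Run:
```python
from h import *
for _ in range(2): robot.snapshot('top')
im,K,R,t=snap('wrist')
f=lambda c,z: onz(K,R,t,(c[0]/6.667-.42+214,c[1]/6.667-.42+111),z)[:2]*1000
def show(n,cs,z):
    q=np.array([f(c,z) for c in cs]);print(n,q.round(1).tolist(),'mean',q.mean(0).round(1))
show('throat R',[(414,200),(409,416)],.085)
show('throat L',[(457,207),(457,416)],.085)
show('lip tops',[(333,207),(332,432),(546,213),(539,437)],.1)
show('bolts',[(101,40),(748,58),(108,449),(721,464)],.011)
show('carriage',[(150,55),(720,70),(153,445),(695,460)],.02)
print(robot.get_state()['ee_pos'])
im,K,R,t=snap('side'); 
x,y=proj(K,R,t,[.514,.244,.18]).astype(int);a=im[y-45:y+45,x-60:x+60];cv2.imwrite('pics/s5.png',cv2.resize(a,(800,600),interpolation=cv2.INTER_CUBIC));print(x-60,y-45)
```

```text
throat R [[460.1, 244.1], [490.2, 243.4]] mean [475.1 243.7]
throat L [[461.0, 250.0], [490.2, 250.2]] mean [475.6 250.1]
lip tops [[459.9, 233.4], [489.8, 232.9], [460.6, 261.4], [490.5, 261.1]] mean [475.2 247.2]
bolts [[438.8, 191.0], [441.7, 301.0], [509.2, 189.2], [511.9, 299.5]] mean [475.4 245.2]
carriage [[441.2, 200.3], [443.6, 295.1], [506.7, 198.4], [509.4, 293.6]] mean [475.2 246.8]
[0.51419778 0.24410996 0.24150218]
196 107
```

View pics/s5.png

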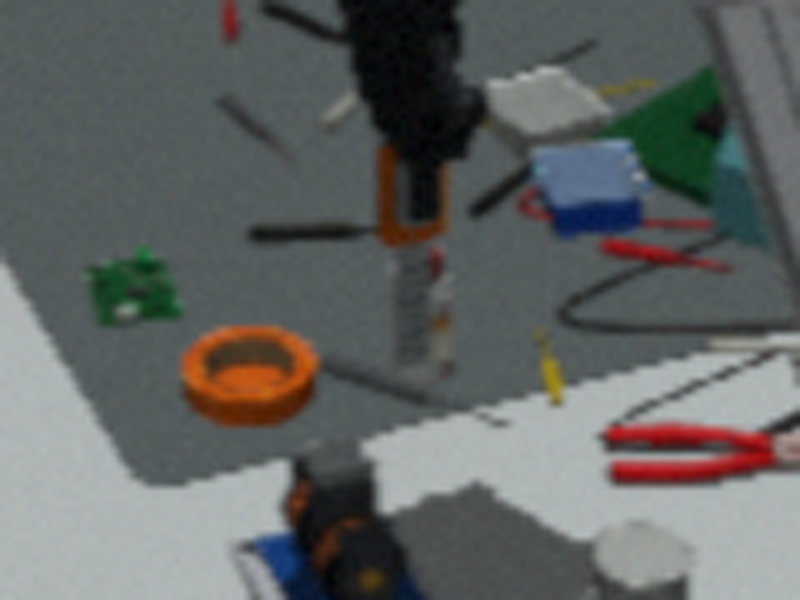

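The side crop shows the blade hanging straight down below the handle, from (410,240) to (415,380). The throat centre comes out at (0.4753, 0.2470) with a gap of about 6.4 mm and a magnet yaw of about -1.3°. Lips, bolts and carriage agree. I expect first contact with the tip at z ≈ 0.048. I align over the throat and lower to above the lip.

```bash
python3 -m jog '[[0,[0.01,0.001,0],[0,0,0.005]],[0,[0.022,0.002,0],[0,0,0.01]],[0,[0.034,0.003,0],[0,0,0.014]],[0,[0.039,0.003,0],[0,0,0.014]],[0,[0.039,0.003,0],[0,0,0.014]]]'
python3 -m jog '[[0,[0,0,0.01],[0,0,0]],[0,[0,0,0.02],[0,0,0]],[0,[0,0,0.028],[0,0,0]],[0,[0,0,0.033],[0,0,0]],[0,[0,0,0.033],[0,0,0]]]'
python3 - <<'E'
from h import *
F=[]
for _ in range(4): robot.snapshot('top'); F.append(robot.get_state()['wrist_force'])
im,K,R,t=snap('wrist','w6.png')
st=robot.get_state();print(np.round(st['ee_pos'],4),np.round(st['orientation'],3).tolist(),st['time_s']);print(np.round(F,2))
x,y=proj(K,R,t,[.475,.247,.1]).astype(int);print(x-60,y-50)
cv2.imwrite('pics/c6.png',cv2.resize(im[y-50:y+40,x-60:x+60],(800,600),interpolation=cv2.INTER_CUBIC))
E
```

```text
time_s: 9.4
ee_pos: [0.4751, 0.2472, 0.2416]
orientation: [[-1.0, 0.022, 0.001], [0.022, 1.0, 0.0], [-0.001, 0.0, -1.0]]
wrist_force: [0.2, -0.5, -0.8]
gripper_width: 0.158
gripper_force: 58.5
time_s: 10.02
ee_pos: [0.4753, 0.247, 0.2078]
orientation: [[-1.0, 0.022, -0.001], [0.022, 1.0, -0.0], [0.001, -0.0, -1.0]]
wrist_force: [0.3, 0.3, -0.5]
gripper_width: 0.154
gripper_force: 58.5
[0.4756 0.2471 0.2086] [[-1.0, 0.022, 0.0], [0.022, 1.0, 0.0], [-0.0, 0.0, -1.0]] 10.275
[[ 0.47 -0.42 -0.81]
 [ 0.21  0.45 -0.56]
 [-0.04 -0.57 -0.43]
 [-0.63  0.04 -0.82]]
215 161
```

View pics/c6.png

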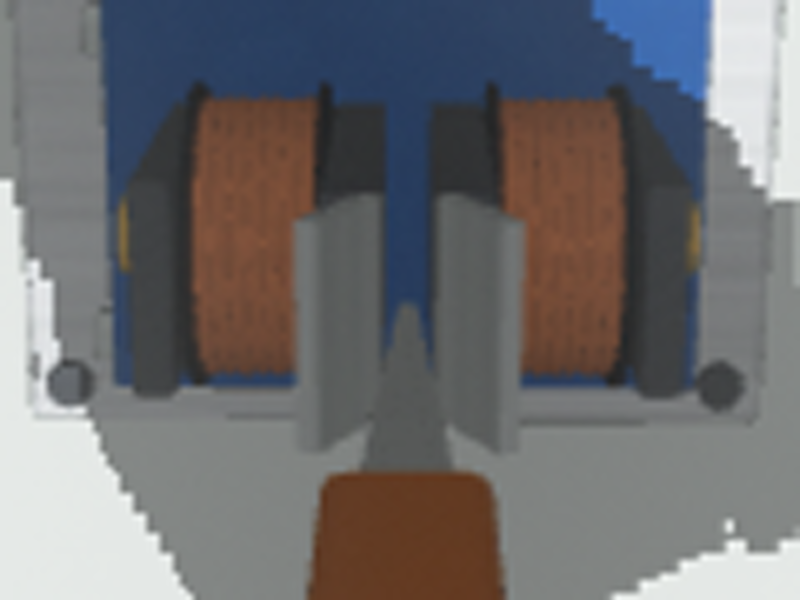

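The tip sits centred, at crop pixel (407,305) between the throat edges at 386 and 430. I lower into the gap, staying above the expected contact.

```bash
python3 -m jog '[[0,[0,0,0.01],[0,0,0]],[0,[0,0,0.02],[0,0,0]],[0,[0,0,0.03],[0,0,0]],[0,[0,0,0.038],[0,0,0]],[0,[0,0,0.042],[0,0,0]]]'
python3 -m jog '[[0,[0,0,0.002],[0,0,0]],[0,[0,0,0.004],[0,0,0]],[0,[0,0,0.006],[0,0,0]],[0,[0,0,0.008],[0,0,0]],[0,[0,0,0.008],[0,0,0]]]'
```

```text
time_s: 10.9
ee_pos: [0.4752, 0.247, 0.1656]
orientation: [[-1.0, 0.022, -0.001], [0.022, 1.0, -0.0], [0.001, -0.0, -1.0]]
wrist_force: [0.3, 0.0, 0.1]
gripper_width: 0.152
gripper_force: 58.5
time_s: 11.52
ee_pos: [0.4754, 0.2471, 0.1581]
orientation: [[-1.0, 0.022, -0.0], [0.022, 1.0, -0.0], [0.0, -0.0, -1.0]]
wrist_force: [0.7, 0.5, -0.2]
gripper_width: 0.156
gripper_force: 58.5
```

```bash
python3 -m jog '[[0,[0,0,0.0005],[0,0,0]],[0,[0,0,0.001],[0,0,0]],[0,[0,0,0.0015],[0,0,0]],[0,[0,0,0.002],[0,0,0]],[0,[0,0,0.002],[0,0,0]]]' | grep -E 'ee_pos|wrist'
python3 -m jog '[[0,[0,0,0.0005],[0,0,0]],[0,[0,0,0.001],[0,0,0]],[0,[0,0,0.0015],[0,0,0]],[0,[0,0,0.002],[0,0,0]],[0,[0,0,0.002],[0,0,0]]]' | grep -E 'ee_pos|wrist'
```

```text
ee_pos: [0.4754, 0.2471, 0.1563]
wrist_force: [0.7, 0.1, -1.2]
ee_pos: [0.4754, 0.2471, 0.1542]
wrist_force: [0.0, -0.7, -0.3]
```

```bash
python3 -m jog '[[0,[0,0,0.0005],[0,0,0]],[0,[0,0,0.001],[0,0,0]],[0,[0,0,0.0015],[0,0,0]],[0,[0,0,0.002],[0,0,0]],[0,[0,0,0.002],[0,0,0]]]' | grep -E 'ee_pos|wrist'
```

```text
ee_pos: [0.4754, 0.2471, 0.1522]
wrist_force: [0.0, 1.1, 0.2]
```

```bash
python3 -m jog '[[0,[0,0,0.0005],[0,0,0]],[0,[0,0,0.001],[0,0,0]],[0,[0,0,0.0015],[0,0,0]],[0,[0,0,0.002],[0,0,0]],[0,[0,0,0.002],[0,0,0]]]' | grep -E 'ee_pos|wrist'
```

```text
ee_pos: [0.4754, 0.247, 0.1502]
wrist_force: [-0.0, 0.2, -0.9]
```

```bash
python3 -m jog '[[0,[0,0,0.0005],[0,0,0]],[0,[0,0,0.001],[0,0,0]],[0,[0,0,0.0015],[0,0,0]],[0,[0,0,0.0015],[0,0,0]],[0,[0,0,0.0015],[0,0,0]]]' | grep -E 'ee_pos|wrist'
```

```text
ee_pos: [0.4754, 0.2471, 0.1488]
wrist_force: [-0.5, -0.4, -1.2]
```

```bash
python3 -m jog '[[0,[0,0,0.0005],[0,0,0]],[0,[0,0,0.001],[0,0,0]],[0,[0,0,0.001],[0,0,0]],[0,[0,0,0.001],[0,0,0]],[0,[0,0,0.001],[0,0,0]]]' | grep -E 'ee_pos|wrist'
```

```text
ee_pos: [0.4754, 0.2471, 0.1478]
wrist_force: [-0.4, -0.0, -2.0]
```

```bash
python3 -m jog '[[0,[0,0,0.0005],[0,0,0]],[0,[0,0,0.001],[0,0,0]],[0,[0,0,0.001],[0,0,0]],[0,[0,0,0.001],[0,0,0]],[0,[0,0,0.001],[0,0,0]]]' | grep -E 'ee_pos|wrist'
python3 - <<'E'
from h import *
F=[]
for _ in range(8): robot.snapshot('top'); st=robot.get_state(); F.append(list(st['wrist_force'])+list(st['moment']))
F=np.array(F);print(F.mean(0).round(2),F.std(0).round(2),st['ee_pos'],st['time_s'])
E
```

```text
ee_pos: [0.4754, 0.2471, 0.1468]
wrist_force: [0.0, -0.2, -0.6]
[ 0.23  0.18 -0.63  0.01  0.01  0.01] [0.27 0.32 0.52 0.03 0.02 0.03] [0.47542692 0.24707894 0.14678147] 16.3
```

```bash
python3 -m jog '[[0,[0,0,0.0005],[0,0,0]],[0,[0,0,0.001],[0,0,0]],[0,[0,0,0.0015],[0,0,0]],[0,[0,0,0.0015],[0,0,0]],[0,[0,0,0.0015],[0,0,0]]]' | grep -E 'ee_pos|wrist'
```

```text
ee_pos: [0.4754, 0.2471, 0.1453]
wrist_force: [0.6, 1.0, -1.2]
```

```bash
python3 -m jog '[[0,[0,0,0.0005],[0,0,0]],[0,[0,0,0.001],[0,0,0]],[0,[0,0,0.001],[0,0,0]],[0,[0,0,0.001],[0,0,0]],[0,[0,0,0.001],[0,0,0]]]' | grep -E 'ee_pos|wrist'
```

```text
ee_pos: [0.4754, 0.2471, 0.1443]
wrist_force: [-0.1, -0.3, -1.4]
```

```bash
python3 -m jog '[[0,[0,0,0.0005],[0,0,0]],[0,[0,0,0.001],[0,0,0]],[0,[0,0,0.001],[0,0,0]],[0,[0,0,0.001],[0,0,0]],[0,[0,0,0.001],[0,0,0]]]' | grep -E 'ee_pos|wrist'
```

```text
ee_pos: [0.4754, 0.2471, 0.1433]
wrist_force: [0.4, 0.2, -0.7]
```

Tip at about z = 0.047 and still free, so I continue in small steps.

```bash
python3 -m jog '[[0,[0,0,0.0005],[0,0,0]],[0,[0,0,0.001],[0,0,0]],[0,[0,0,0.001],[0,0,0]],[0,[0,0,0.001],[0,0,0]],[0,[0,0,0.001],[0,0,0]]]' | grep -E 'ee_pos|wrist'
```

```text
ee_pos: [0.4754, 0.2471, 0.1423]
wrist_force: [-0.0, -0.4, -0.7]
```

```bash
python3 -m jog '[[0,[0,0,0.0005],[0,0,0]],[0,[0,0,0.001],[0,0,0]],[0,[0,0,0.001],[0,0,0]],[0,[0,0,0.001],[0,0,0]],[0,[0,0,0.001],[0,0,0]]]' | grep -E 'ee_pos|wrist'
```

```text
ee_pos: [0.4754, 0.2471, 0.1413]
wrist_force: [0.2, 0.4, -1.4]
```

```bash
python3 -m jog '[[0,[0,0,0.0005],[0,0,0]],[0,[0,0,0.001],[0,0,0]],[0,[0,0,0.0015],[0,0,0]],[0,[0,0,0.0015],[0,0,0]],[0,[0,0,0.0015],[0,0,0]]]' | grep -E 'time|ee_pos|wrist'
```

```text
time_s: 20.05
ee_pos: [0.4754, 0.2471, 0.1398]
wrist_force: [0.3, 0.5, 0.1]
```

```bash
python3 -m jog '[[0,[0,0,0.0005],[0,0,0]],[0,[0,0,0.001],[0,0,0]],[0,[0,0,0.001],[0,0,0]],[0,[0,0,0.001],[0,0,0]],[0,[0,0,0.001],[0,0,0]]]' | grep -E 'ee_pos|wrist'
```

```text
ee_pos: [0.4755, 0.2471, 0.139]
wrist_force: [0.4, 0.1, 3.1]
```

Contact: the vertical force rose by about 3.8 N. I hold and average the reading.

```bash
python3 -m jog '[[0,[0,0,0.0004],[0,0,0]],[0,[0,0,0.0004],[0,0,0]],[0,[0,0,0.0004],[0,0,0]],[0,[0,0,0.0004],[0,0,0]],[0,[0,0,0.0004],[0,0,0]]]' | grep -E 'ee_pos|wrist'
python3 - <<'E'
from h import *
F=[]
for _ in range(8): robot.snapshot('top'); st=robot.get_state(); F.append(list(st['wrist_force'])+list(st['moment']))
im,*_=snap('wrist','w7.png')
F=np.array(F);print(F.mean(0).round(2),F[:,2].round(1),st['ee_pos'],np.round(st['orientation'],3).tolist(),st['gripper_force'],st['time_s'])
E
```

```text
ee_pos: [0.4755, 0.2471, 0.1386]
wrist_force: [0.6, -0.0, 5.0]
[-0.09 -0.32  5.25 -0.04 -0.01 -0.03] [4.7 5.5 4.7 4.7 5.8 6.2 5.4 5. ] [0.47552673 0.24710045 0.13853892] [[-1.0, 0.022, 0.0], [0.022, 1.0, 0.0], [-0.0, 0.0, -1.0]] 59.215527176856995 21.7
```

View pics/w7.png

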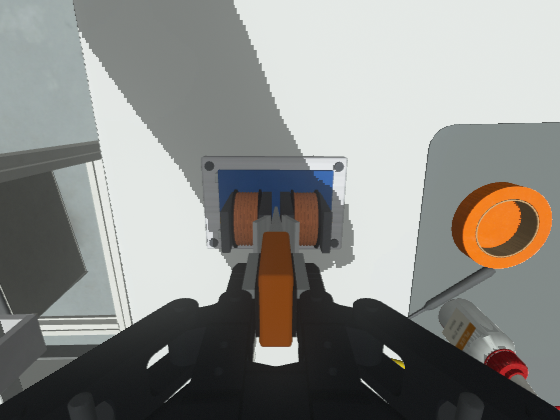

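The view shows the blade seated between the plates at (276,215), with the handle still gripped and the bystanders in view, the tape roll and the flux bottle, still in place. The drag is steady at about 6 N with almost no side force and the tip about 43 mm below the throat, so I hand in.

```bash
python3 -c "
from bench import robot
print(robot.hand_in())"
```

```text
the job is handed in; nothing more can be done
None
```

I handed the job in with the gauge still gripped by its handle, upright and snug between the pole plates: about 6 N of drag, tip about 43 mm below the throat; the hand-in call returned no verdict.

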